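# Wind the bench timer and hold its recessed reset button down

## Robot

A 6-joint arm with a two-finger parallel gripper is mounted at the origin on a cart in front of the work surface, level with it; the furniture and walls round the work are solid. World frame = base frame: x ahead of the robot, y to its left, z up, the work surface at z = 0. Lengths are in mm, angles in degrees, forces in N, time in s.
With the tool pointing down it reaches from about 300 to 850 mm from the base axis. Payload 4.2 kg.
Tool frame: the origin (TCP) lies at the very end of the fingers, on their centre line; the grasp point (between the pads) lies 19 mm behind it; x points along the fingers, y is the direction in which the jaws open and shut, and the axes are right-handed (so a half turn about x gives the same grasp; the last joint's range is limited). The gripper opens to 91 mm and grips with 3 to 60 N. Pads are 32 mm wide; open, the fingers measure 118 mm over their backs; the gripper's body (76 mm by 178 mm) begins 60 mm behind the grasp point.
Start: joints at [-70.703, 18.312, 89.639, -0, 72.044, -1.146], TCP at [200.839, -538.802, 213.976] pointing down, gripper open.
Joint ranges: [-177.97, 177.97], [-48.28, 115.42], [12.27, 149.76], [-77.06, 257.06], [2.81, 150.46], [-146.56, 146.56]. Speed limits (degrees/s): [147.25, 147.25, 180, 180, 180, 180].

## Interface

Orientations are given as [roll, pitch, yaw] about the fixed x, y, z axes, in that order (R = Rz(yaw) Ry(pitch) Rx(roll)).
In Python, from workcell import sensors, grab_frame, job_done, finder gives the robot as it stands.
- The arm moves only by the tool play_rows, never from a script. Its argument "motion" is a list of rows, each a list of 5 numbers: the shift along the world's x, y, z in m, then the turn about the world's z in rad, then the opening, from 0 (shut) to 1 (fully open). In form: [[tx, ty, tz, roll, fingers], ...]. A call has exactly 8 rows; each row is the pose to reach, as a shift and turn from the pose commanded when the call began; what a row does not reach only later rows make up. A row lasts 1/12 s, in which the tool goes at most 41.7 mm and 7.16 degrees, less where a joint would pass 70% of its speed; a pose out of reach is approached as far as the arm can. A call with a gripper value outside its range is refused whole. The fingers move at their own pace and stop on an object; "squeeze" is the grip in N (left out, the last holds). Time passes only in rows, so rows that repeat a pose let the fingers close, or fill a call up. It gives the time, the measured TCP pose, the force and the opening at its end, in the units of the state.
- sensors.state(): the state, without advancing time (a new reading comes with each control period).
- grab_frame(name): name is "side" or "top"; returns a dict with "img" (384x512x3 uint8, blue, green, red), "fx", "fy", "cx", "cy" (pixels), "rvec" (rotation vector, rad) and "tvec" (3), from world to camera coordinates, as OpenCV has them. Camera axes: x right, y down, z forward; pixel columns grow to the right and rows downward; lengths in mm; the calibration is good to about 2 mm. A picture is of the moment at which its call begins. There is no depth.
- job_done(): hands the job in, once; it reports no verdict.
Trained networks look in a picture, given as the dict that the camera call returned (one of the last four; its "shot" number tells which), for a name from the list of things; names that differ only in an ending like _2 or _b are one class to them, and where a whole thing is asked for, a point or a joint stands for the part that bears it (a point fixed in the world has none). Each returns a list of dicts, best first, with "conf" (0 to 1); they miss things now and then, are a little off and sometimes report something else, mostly with a low value. They report only what shows in the picture. A call takes as long as a camera call. They do not tell look-alikes from the thing itself.
- finder.spot_in(picture, label): "point" ([column, row] in pixels, amid what is visible of it).
- finder.spot_point(picture, label): "point" ([column, row] in pixels: a listed point, or the origin of a listed thing).
The state is a dict: "time_s": time; "qpos": joint angles; "qvel": joint speeds; "effort": joint torques, N m; "ee_pos": TCP position; "ee_rot": TCP orientation; "force": force on the tool from outside, world axes, zero at the start; "torque": the same for the moment, N m; "gripper_width": finger opening in mm.
Only numpy, scipy, OpenCV 4.12 (cv2) and the standard library are available. Lean on these libraries where they do the work, as an engineer would, in place of code of your own. Each camera call takes 0.05 s, during which the arm holds its last target.

## Task

Get the clockwork bench timer ready: wind its brass wing key clockwise, in as many bites as it takes, until it comes up to its stop and is fully wound. Then take the steel scriber out of the tool block, reach its point down through the hole in the round guard at the other end of the timer, and press the recessed reset button fully down. Finish while still holding the scriber and keeping the button down (the timer is to start from zero when somebody lets go later), and leave the marker pen and the jar where they are.

Things in the scene. Friction and masses are not known exactly. Their poses are not given: they have to be found in the camera images.
- timer: Clockwork timer screwed to the bench: grey box 90 (x) x 160 (y) x 40 mm high on a dark 104 x 174 x 6 mm base plate, small dial on its front (-x). Origin: centre of the underside, on the bench; z up. The wing key stands at y = -45 mm, the round button guard at y = +45 mm: a collar 33 mm in diameter from the box's top (40 mm) to 64 mm.
- wind_key_grip (a point): On the key's upright axis, middle of its wings, 70 mm above the bench. The wings are a flat upright brass butterfly 46 mm long, 8 mm thick, 58 to 84 mm above the bench, on a thin shaft. Axes: x along the wings, y across them, z up; they turn with the key. Below, a small finger (9 mm above the box or less) points to the key's +x.
- wind_key (a joint): Turn of the wing key, rad; grows clockwise seen from above. At 0 the key's +x is the timer's +x; hard stop (fully wound) at 3.5, where the key's finger comes up to a steel pin on the timer's top. Starts from 0 to 0.7. It takes 0.05 to 0.08 N m to turn and stays where it is left (the click holds the spring).
- aperture (a point): Centre of the round hole in the guard's cap, at the cap's top, 64 mm above the bench; z up. The hole is 10 mm in diameter through the 5 mm thick cap and widens to 20 mm below it.
- button_top (a point): Centre of the top of the reset button, a 15 mm steel disc inside the guard, 13 mm below the guard's top when not pressed; z up. Moves with the button.
- reset_button (a joint): Travel of the reset button in m: 0 is up, 0.005 is fully down (hard stop). Sprung: about 1.8 N starts it and 4.8 N brings it fully down; it springs up when let go.
- tool_block: Wooden block fixed to the bench, 50 (x) x 130 (y) x 60 mm high. Origin: centre of the underside; z up. Two equal upright square sockets, 13 mm wide, at x = 0, y = -35 and +35 mm; one holds the scriber, the other the marker pen, and which is which varies. Each is 48 mm deep, with a 5 mm dimple, 7 mm deep, in its bottom.
- scriber: Plain steel scriber, 140 mm, 90 g, standing loosely in a socket, point down, leaning up to 0.08 rad. Its +y runs from the point to the blunt end (up). Origin at half length, on the surface; the centre line is 6 mm from it along its +z. Cone from the sharp point to 12 mm diameter at 65 mm from the point, 12 mm cylinder to 106 mm, then tapering to 9 mm at 134 mm. Stands about 85 mm out of the block.
- scriber_tip (a point): The scriber's point, on its centre line.
- scriber_grip (a point): Point on the scriber's centre line 95 mm from the point, on the 12 mm cylinder, a good place to hold it, about 100 mm above the bench at the start.
- marker_pen: Black marker pen with a blue cap, 12 mm in diameter, 134 mm long, standing in the other socket; too thick for the timer's hole. Not needed: leave it there. Origin at half length, 6 mm off the centre line.
- yellow_jar: Small yellow jar with a white lid, 35 mm in diameter, 30 mm high, on the bench near its front edge. Not to be moved. Origin: centre of the underside.
There are look-alikes about, which are no part of the job. There is more than one size of the timer; the job needs the larger.

How it is judged (in metres and radians):
On the way, in this order (a step that is already met when the one before it is completed fails the run):
1. the key is fully wound (within 0.3 rad of its stop) (value of joint wind_key above 3.2 rad), for 0.2 s.
2. the scriber is held by the fingers, its point clear above the tool block (contact force between the fingers and scriber above 1 N and height (world z) of scriber_tip above 0.062 m), for 0.2 s.
At the end, for the whole second after the job is handed in: The key is within 0.3 rad of its stop; the fingers hold the scriber (more than 1 N), whose point is inside the guard, below the button's rest height and within 9 mm of the hole's axis, and presses the reset button with more than 2 N at least 3.8 mm down of its 5 mm; all this through the last second (value of joint wind_key above 3.2 rad and value of joint reset_button above 0.0038 m and contact force between scriber and reset_button above 2 N and contact force between the fingers and scriber above 1 N and horizontal distance between scriber_tip and aperture below 0.009 m and height (world z) of scriber_tip below 0.0495 m); the arm keeps its last pose, push and grip.
It fails at once if the marker pen is pulled out or moved more than 3 cm (distance of marker_pen from where it was at the start of the episode above 0.03 m).
It fails at once if the jar is moved more than 3 cm (distance of yellow_jar from where it was at the start of the episode above 0.03 m).
It also fails if it takes over 72 s, if anything falls off the work surface, if the arm or the gripper's body presses on something with over 40 N, if the wrist force passes 120 N, or if a joint passes its speed limit or range.

## Working session

There is one attempt and no reset: what is moved stays moved. The work goes in short steps, Python scripts to look and compute and a tool call to move; the robot and the scene stay as the last step left them, time stands still between calls to the robot, and variables do not carry over. Pictures are saved under pics/ and viewed, and the job is handed in when it is done.

Besides the shell and the picture viewer there is one more tool, called after "Emit:" as name([rows], argument=value, ...), one row to a line, values as JSON. play_rows: Moves the arm, as the interface text tells. Its arguments: {"type":"object","properties":{"motion":{"type":"array","items":{"type":"array","items":{"type":"number"}}},"squeeze":{"type":"number"}},"required":["motion"]}

```bash
ls; mkdir -p pics; python3 - <<'E'
from workcell import sensors, grab_frame, finder
import cv2
print(sensors.state())
for n in ["side","top"]:
    f=grab_frame(n); cv2.imwrite(f"pics/{n}0.png",f["img"]); print(n,{k:v for k,v in f.items() if k!='img'})
    for l in ["timer","wind_key_grip","aperture","tool_block","scriber","scriber_tip","scriber_grip","marker_pen","yellow_jar","button_top"]:
        for fn in ("spot_in","spot_point"):
            try: print(l,fn,[(d['point'],round(d['conf'],2)) for d in getattr(finder,fn)(f,l)])
            except Exception as e: print(l,fn,repr(e)[:80])
print(sensors.state()['time_s'])
E
```

```text
pics
{'time_s': 0.0, 'qpos': array([-7.07020256e+01,  1.83532629e+01,  8.97081999e+01,  6.87606250e-04,
        7.20422589e+01, -1.14682241e+00]), 'qvel': array([0.03736323, 0.08509339, 0.02518774, 0.05254185, 0.09323376,
       0.00810178]), 'effort': array([ 1.96117151e-03, -4.12466168e+01, -2.31972420e+01,  7.29023502e-02,
        4.56717331e-02, -1.47909363e-04]), 'ee_pos': array([ 200.67733809, -538.30011912,  213.09186062]), 'ee_rot': array([-91.50793457,  89.89627627, 108.93664962]), 'force': array([ 0.02106672, -0.14096118,  0.29771789]), 'torque': array([ 0.02646197, -0.05456054,  0.03992711]), 'gripper_width': 91.17081250722092}
side {'fx': 417.572259908872, 'fy': 417.572259908872, 'cx': 250.98140638747498, 'cy': 185.86575549531506, 'rvec': array([ 2.02265168, -0.29415316,  0.19325802]), 'tvec': array([-508.41983315,   37.13944897,  975.85303034]), 'shot': 1}
timer spot_in [([228.5, 185.2], 0.74), ([305.3, 217.2], 0.59)]
timer spot_point [([228.1, 188.3], 0.75), ([301.3, 218.0], 0.6)]
wind_key_grip spot_in [([235.7, 168.3], 0.64), ([313.8, 207.0], 0.51), ([276.7, 227.9], 0.
[... 1413 characters left out ...]
.4], 0.56)]
aperture spot_point [([271.5, 144.9], 0.78), ([175.9, 195.0], 0.68), ([329.3, 200.3], 0.42)]
tool_block spot_in [([344.7, 201.9], 0.9)]
tool_block spot_point [([344.1, 202.3], 0.87)]
scriber spot_in [([368.5, 194.7], 0.59)]
scriber spot_point []
scriber_tip spot_in [([369.1, 196.8], 0.5)]
scriber_tip spot_point []
scriber_grip spot_in [([368.4, 196.0], 0.5), ([201.1, 194.1], 0.47)]
scriber_grip spot_point [([367.2, 197.8], 0.45)]
marker_pen spot_in [([335.6, 200.2], 0.55)]
marker_pen spot_point [([329.6, 201.2], 0.51), ([367.4, 197.3], 0.2)]
yellow_jar spot_in [([297.5, 240.0], 0.5)]
yellow_jar spot_point [([297.4, 235.1], 0.78)]
button_top spot_in []
button_top spot_point []
2.1
```

```bash
python3 - <<'E'
import cv2
a=cv2.imread("pics/side0.png")[110:300,150:380]; cv2.imwrite("pics/s0c.png",cv2.resize(a,None,fx=3.4,fy=3.1,interpolation=2)) 
a=cv2.imread("pics/top0.png")[100:270,140:420]; cv2.imwrite("pics/t0c.png",cv2.resize(a,None,fx=2.8,fy=2.8,interpolation=2))
E
```

```text
(no output)
```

View pics/s0c.png

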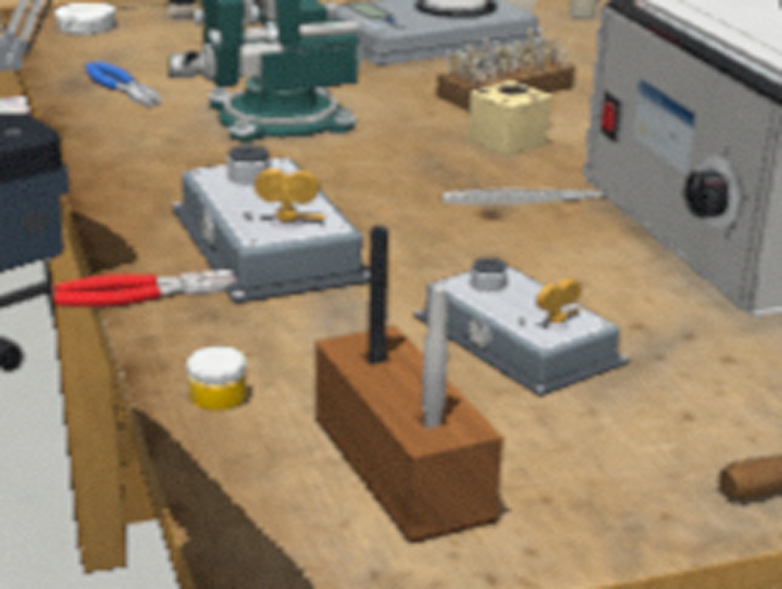

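View pics/t0c.png

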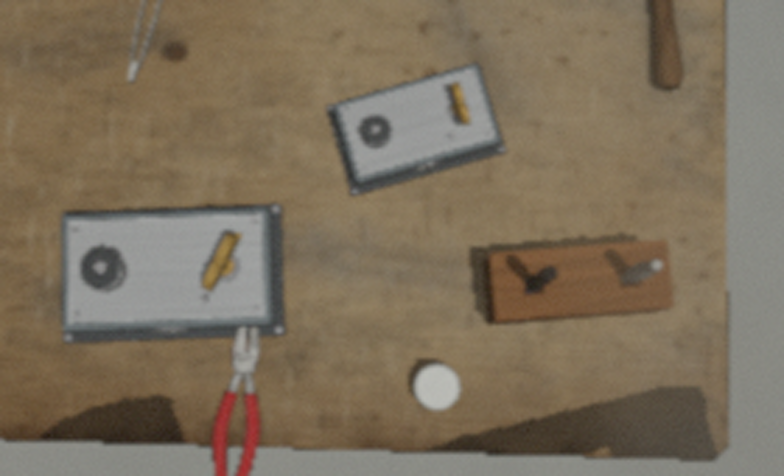

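View pics/top0.png

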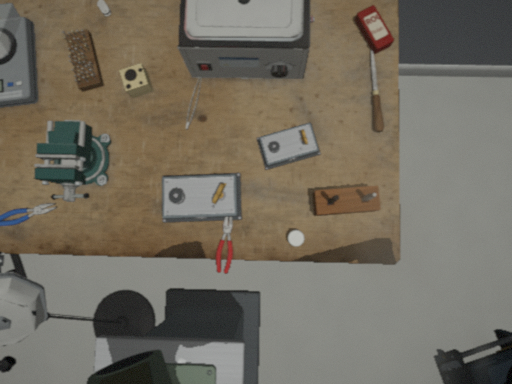

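```bash
python3 - <<'E'
import cv2
a=cv2.imread("pics/side0.png")[150:215,195:265]; cv2.imwrite("pics/s0d.png",cv2.resize(a,None,fx=9,fy=9,interpolation=2)) 
a=cv2.imread("pics/top0.png")[165:230,155:248]; cv2.imwrite("pics/t0d.png",cv2.resize(a,None,fx=8,fy=8,interpolation=2))
E
```

```text
(no output)
```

View pics/s0d.png

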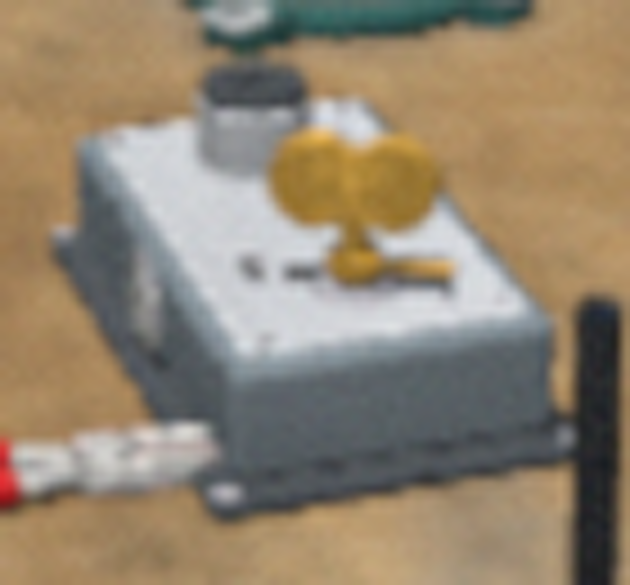

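View pics/t0d.png

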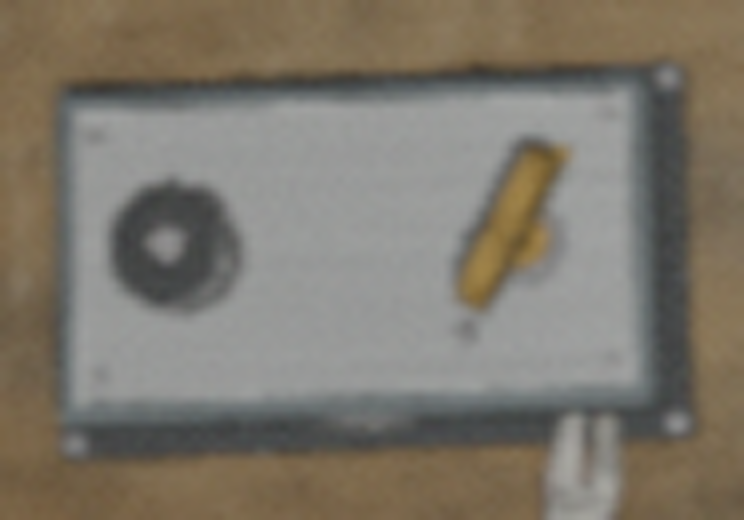

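```bash
cat > h.py <<'E'
import numpy as np, cv2
CAL={'side':dict(f=417.572259908872,c=(250.98140638747498,185.86575549531506),r=np.array([ 2.02265168, -0.29415316,  0.19325802]),t=np.array([-508.41983315,37.13944897,975.85303034])),
'top':dict(f=443.4699618862824,c=(256.0055337312991,188.42141609946256),r=np.array([2.1759026,-2.12304117,0.08703652]),t=np.array([-188.05544516,471.82419891,927.0861471]))}
def proj(n,P):
    c=CAL[n];R=cv2.Rodrigues(c['r'])[0];q=np.atleast_2d(P)@R.T+c['t'];return q[:,:2]/q[:,2:]*c['f']+c['c']
def ray(n,px):
    c=CAL[n];R=cv2.Rodrigues(c['r'])[0];d=R.T@np.array([(px[0]-c['c'][0])/c['f'],(px[1]-c['c'][1])/c['f'],1]);return -R.T@c['t'],d/np.linalg.norm(d)
def atz(n,px,z):
    o,d=ray(n,px);return o+d*(z-o[2])/d[2]
def tri(a,b):
    (o1,d1),(o2,d2)=ray('top',a),ray('side',b)
    M=np.c_[d1,-d2];s=np.linalg.lstsq(M,o2-o1,rcond=None)[0];p,q=o1+s[0]*d1,o2+s[1]*d2
    return (p+q)/2,np.linalg.norm(p-q)
E
python3 - <<'E'
from h import *
from scipy.optimize import least_squares
T=[((645,400),(-45,-80,40)),((635,85),(45,-80,40)),((70,97),(45,80,40)),((75,412),(-45,80,40)),((167,245),(0,45,64)),((508,222),(0,-45,84))]
S=[((235,350),(-45,-80,40)),((550,322),(45,-80,40)),((85,145),(-45,80,40)),((365,103),(45,80,40)),((253,85),(0,45,64)),((355,182),(0,-45,70))]
tp=np.array([np.array(a)/8+(155,165)-.44 for a,_ in T]);tm=np.array([b for _,b in T],float)
sp=np.array([np.array(a)/9+(195,150)-.44 for a,_ in S]);sm=np.array([b for _,b in S],float)
def W(p,m):
    c,s=np.cos(p[2]),np.sin(p[2]);return np.c_[m[:,0]*c-m[:,1]*s+p[0],m[:,0]*s+m[:,1]*c+p[1],m[:,2]]
def r(p,w=(1,1)): return np.r_[w[0]*(proj('top',W(p,tm))-tp).ravel(),w[1]*(proj('side',W(p,sm))-sp).ravel()]
for w in ((1,1),(1,0),(0,1)):
    s=least_squares(r,[atz('top',(200,195),40)[0],atz('top',(200,195),40)[1],0],x_scale=[10,10,.1],args=(w,));print(w,s.x,np.abs(s.fun).max())
    P=W(s.x,np.array([[0,-45,70],[0,45,64.]]));print(P)
    if w==(1,1): print(s.fun.reshape(-1,2).round(1))
for z in(80,):
    a=atz('top',np.array((540,150))/8+(154.56,164.56),z);b=atz('top',np.array((475,295))/8+(154.56,164.56),z);print(a,b,np.degrees(np.arctan2(*(a-b)[[1,0]])),np.linalg.norm(a-b))
print('jar',atz('top',(297.5,240),20), 'block',atz('top',(344.7,201.9),60))
# scriber
print('pin',atz('top',np.array((467,328))/8+(154.56,164.56),45))
print(tri((140+655/2.8,100+265/2.8),(150+437/3.4,110+290/3.1)))
print(tri((140+622/2.8,100+278/2.8),(150+433/3.4,110+420/3.1)))
E
```

```text
(1, 1) [ 4.56253677e+02 -5.71370942e+01  5.14579394e-02] 2.536152728062291
[[ 458.5682627  -102.07752913   70.        ]
 [ 453.93909173  -12.19665921   64.        ]]
[[ 2.2  1.5]
 [ 2.5 -1.7]
 [-1.9 -1. ]
 [-2.5  2. ]
 [ 0.1  0. ]
 [-0.1  0.7]
 [-0.6  2.1]
 [ 1.5 -0.5]
 [-1.  -2. ]
 [ 0.9 -1.7]
 [ 0.7 -1.1]
 [ 0.2  0. ]]
(1, 0) [ 4.56831129e+02 -5.70241099e+01  5.09250439e-02] 2.54610798733637
[[ 459.12176606 -101.96577188   70.        ]
 [ 454.54049285  -12.08244787   64.        ]]
(0, 1) [ 4.55109249e+02 -5.87032152e+01  5.31555486e-02] 2.498292498182508
[[ 457.50012269 -103.63965615   70.        ]
 [ 452.71837587  -13.76677427   64.        ]]
[ 478.84825759 -109.24129194   80.        ] [441.6998849  -94.11019554  80.        ] -22.16181405394244 40.111739817697206
jar [ 368.80414953 -267.09094932   20.        ] block [ 448.7205223  -359.46794546   60.        ]
pin [435.78476803 -87.89641751  45.        ]
(array([ 456.5707179 , -399.9905128 ,  140.16404186]), np.float64(0.2776499063853475))
(array([ 457.16793124, -396.6735618 ,   53.71065986]), np.float64(3.455962783802528))
```

```bash
python3 - <<'E'
from h import *
for n in CAL: print(n, ray(n,CAL[n]['c']))
k=lambda x,y:np.array((x,y))/8+(154.56,164.56)
c=[atz('top',k(*p),6) for p in [(62,457),(690,435),(682,66)]]
print(c,np.linalg.norm(c[0]-c[1]),np.linalg.norm(c[2]-c[1]))
c=[atz('top',k(*p),40) for p in [(645,400),(635,85),(70,97),(75,412)]]
print(c[0],np.linalg.norm(c[0]-c[1]),np.linalg.norm(c[2]-c[1]))
k=lambda x,y:np.array((x,y))/9+(194.56,149.56)
c=[atz('side',k(*p),6) for p in [(52,240),(218,515),(578,430)]]
print(c,np.linalg.norm(c[0]-c[1]),np.linalg.norm(c[2]-c[1]))
E
```

```text
side (array([ 234.78262889, -963.83873274,  477.54708319]), array([ 0.262685  ,  0.85309659, -0.45080239]))
top (array([ 371.01149484, -206.61924286,  968.05506478]), array([ 0.11075006,  0.03178836, -0.99333978]))
[array([400.6720748 ,  26.45633861,   6.        ]), array([ 410.92924025, -144.60841299,    6.        ]), array([ 511.92673188, -139.37401489,    6.        ])] 171.37198919980293 101.13304227201063
[ 418.37559755 -134.72320964   40.        ] 83.38775184140552 150.44050671211548
[array([398.20827844,  18.34202698,   6.        ]), array([ 408.42682381, -152.50745062,    6.        ]), array([ 509.85262657, -134.43016228,    6.        ])] 171.15479153957082 103.02418074868265
```

```bash
python3 - <<'E'
from scipy.spatial.transform import Rotation as R
from workcell import sensors
s=sensors.state()
m=R.from_euler('xyz',s['ee_rot'],degrees=True).as_matrix();print(m.round(3))
import numpy as np
print(np.degrees(np.arctan2(m[1,1],m[0,1])), s['qpos'])
E
```

```text
[[ 0.     0.349 -0.937]
 [-0.    -0.937 -0.349]
 [-1.     0.     0.   ]]
-69.55566610506068 [-7.07024610e+01  1.83125671e+01  8.96403061e+01 -3.94235247e-04
  7.20433272e+01 -1.14667339e+00]
```

Emit:
play_rows([
  [0.01, 0.02, 0, 0.12, 0.7],
  [0.025, 0.045, 0, 0.24, 0.6],
  [0.04, 0.07, 0, 0.36, 0.5],
  [0.06, 0.1, 0, 0.48, 0.5],
  [0.08, 0.13, 0, 0.6, 0.5],
  [0.1, 0.16, 0, 0.72, 0.5],
  [0.115, 0.19, 0, 0.84, 0.5],
  [0.13, 0.22, 0, 0.96, 0.5],
])

```text
time_s: 2.77
ee_pos: [331.5, -317.3, 214.1]
ee_rot: [77.4, 90.0, -26.8]
force: [0.7, -0.3, -0.0]
gripper_width: 45.6
```

Emit:
play_rows([
  [0.015, 0.025, 0, 0.12, 0.5],
  [0.03, 0.05, 0, 0.24, 0.5],
  [0.05, 0.08, 0, 0.36, 0.5],
  [0.068, 0.11, 0, 0.48, 0.5],
  [0.085, 0.14, 0, 0.6, 0.5],
  [0.1, 0.17, 0, 0.72, 0.5],
  [0.115, 0.195, 0, 0.84, 0.5],
  [0.128, 0.217, 0, 0.96, 0.5],
])

```text
time_s: 3.43
ee_pos: [459.6, -99.9, 214.2]
ee_rot: [63.7, 90.0, 14.6]
force: [-0.2, -1.0, -0.1]
gripper_width: 45.7
```

Emit:
play_rows([
  [0, 0, 0, 0.11, 0.5],
  [0, 0, -0.01, 0.22, 0.5],
  [0, 0, -0.02, 0.33, 0.5],
  [0, 0, -0.04, 0.46, 0.5],
  [0, 0, -0.06, 0.46, 0.5],
  [0, 0, -0.07, 0.46, 0.5],
  [0, 0, -0.07, 0.46, 0.5],
  [0, 0, -0.07, 0.46, 0.5],
])

```text
time_s: 4.1
ee_pos: [458.8, -101.8, 143.9]
ee_rot: [-178.4, 90.0, 158.5]
force: [0.5, -0.7, 1.3]
gripper_width: 45.8
```

```bash
cat >> h.py <<'E'
def st():
    from workcell import sensors
    from scipy.spatial.transform import Rotation as R
    s=sensors.state();m=R.from_euler('xyz',s['ee_rot'],degrees=True).as_matrix()
    print('t',round(s['time_s'],2),'pos',s['ee_pos'].round(1),'jawyaw',np.degrees(np.arctan2(m[1,1],m[0,1])).round(1),'tilt',m[:,0].round(3),'F',s['force'].round(1),'T',s['torque'].round(2),'w',round(s['gripper_width'],1),'q',s['qpos'].round(1));return s
def snap(n,tag,box=None,f=1):
    from workcell import grab_frame
    g=grab_frame(n);a=g['img']
    if box: a=a[box[1]:box[3],box[0]:box[2]]
    cv2.imwrite(f'pics/{tag}.png',cv2.resize(a,None,fx=f,fy=f,interpolation=2));return g
E
python3 - <<'E'
from h import *
st(); snap('side','s1',(180,90,280,215),5); snap('top','t1',(155,140,285,235),6)
print(proj('side',[458.5,-102,70]),proj('top',[458.5,-102,84]))
E
```

```text
t 4.1 pos [ 458.8 -101.8  143.9] jawyaw 66.8 tilt [-0.001  0.    -1.   ] F [ 0.5 -0.7  1.3] T [ 0.1  -0.19  0.01] w 45.8 q [-13.9  12.4 109.    0.   58.6 -80.7]
[[234.13476164 169.80779271]] [[217.90776774 193.03138281]]
```

View pics/s1.png

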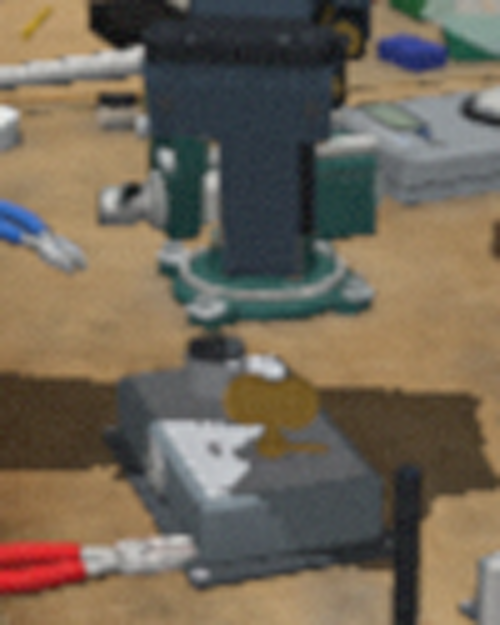

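View pics/t1.png

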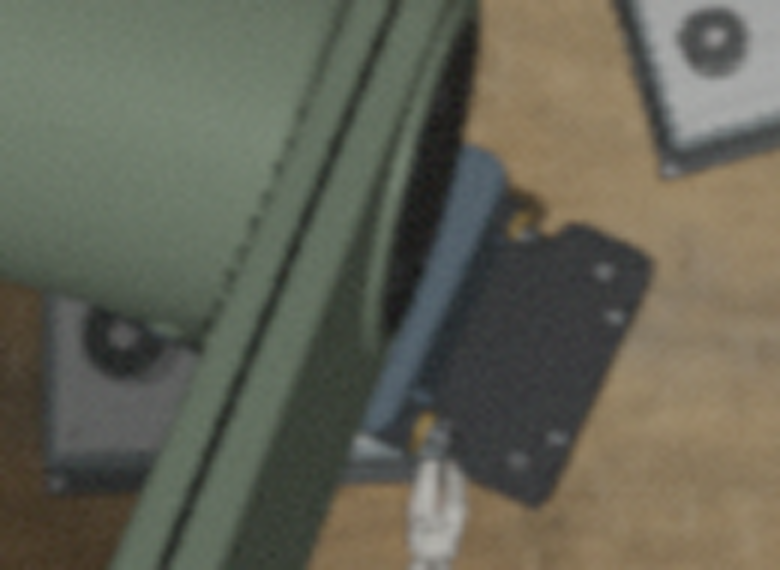

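```bash
python3 - <<'E'
from h import *
print(proj('side',[[458.8,-101.8,143.9],[458.8,-101.8,70]]))
u=np.array([np.cos(np.radians(66.8)),np.sin(np.radians(66.8)),0]);v=np.array([u[1],-u[0],0])
for a in(-1,1):
  for b in (-1,1): print(a,b,proj('side',[458.8,-101.8,143.9]+u*a*29+v*b*16))
E
```

```text
[[233.93422339 140.03362541]
 [234.23687508 169.75906606]]
-1 -1 [[224.81861361 144.29264789]]
-1 1 [[239.20797355 144.9944504 ]]
1 -1 [[228.95624537 135.35102249]]
1 1 [[242.59397558 135.98759007]]
```

Emit:
play_rows([
  [0, 0, -0.02, 0, 0.5],
  [0, 0, -0.045, 0, 0.5],
  [0, 0, -0.07, 0, 0.5],
  [0, 0, -0.085, 0, 0.5],
  [0, 0, -0.091, 0, 0.5],
  [0, 0, -0.091, 0, 0],
  [0, 0, -0.091, 0, 0],
  [0, 0, -0.091, 0, 0],
], squeeze=15)

```text
time_s: 4.87
ee_pos: [460.1, -102.1, 54.3]
ee_rot: [11.2, 89.8, -12.0]
force: [-0.3, -0.8, -0.9]
gripper_width: 28.2
```

Emit:
play_rows([
  [0, 0, 0, 0, 0],
  [0, 0, 0, 0, 0],
  [0, 0, 0, 0, 0],
  [0, 0, 0, 0, 0],
  [0, 0, 0, 0, 0],
  [0, 0, 0, 0, 0],
  [0, 0, 0, 0, 0],
  [0, 0, 0, 0, 0],
])

```text
time_s: 5.53
ee_pos: [459.3, -102.2, 53.7]
ee_rot: [-9.6, 89.9, -32.8]
force: [-1.5, -1.8, 6.4]
gripper_width: 7.9
```

```bash
python3 - <<'E'
from h import *
st(); snap('side','s2',(180,90,280,215),5)
E
```

```text
t 5.53 pos [ 459.3 -102.2   53.7] jawyaw 66.8 tilt [ 0.001 -0.001 -1.   ] F [-1.5 -1.8  6.4] T [-0.35  0.08  0.01] w 7.9 q [-13.9  18.8 115.8  -0.   45.3 -80.7]
```

View pics/s2.png

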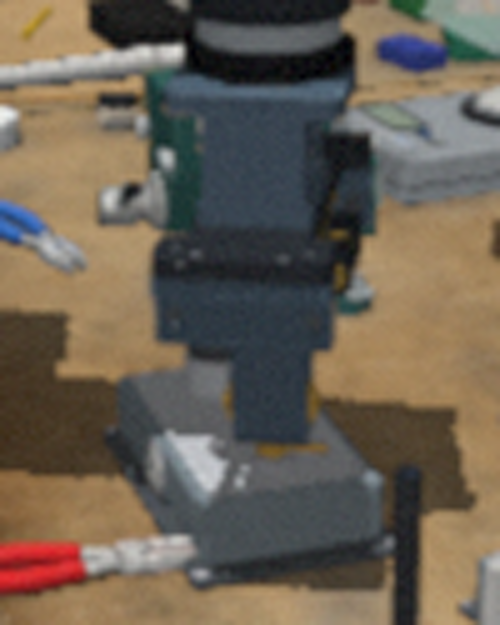

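Emit:
play_rows([
  [0, 0, 0, -0.08, 0],
  [0, 0, 0, -0.18, 0],
  [0, 0, 0, -0.3, 0],
  [0, 0, 0, -0.42, 0],
  [0, 0, 0, -0.54, 0],
  [0, 0, 0, -0.66, 0],
  [0, 0, 0, -0.78, 0],
  [0, 0, 0, -0.9, 0],
], squeeze=20)

```text
time_s: 6.25
ee_pos: [458.8, -102.6, 53.7]
ee_rot: [-4.4, 89.9, -79.4]
force: [-2.4, -4.3, 6.4]
gripper_width: 7.8
```

```bash
python3 - <<'E'
from h import *
st(); snap('side','s3',(180,90,280,215),5)
E
```

```text
t 6.25 pos [ 458.8 -102.6   53.7] jawyaw 15.0 tilt [ 0.    -0.002 -1.   ] F [-2.4 -4.3  6.4] T [-0.66  0.38  0.03] w 7.8 q [-1.390e+01  1.880e+01  1.158e+02 -1.000e-01  4.530e+01 -2.880e+01]
```

View pics/s3.png

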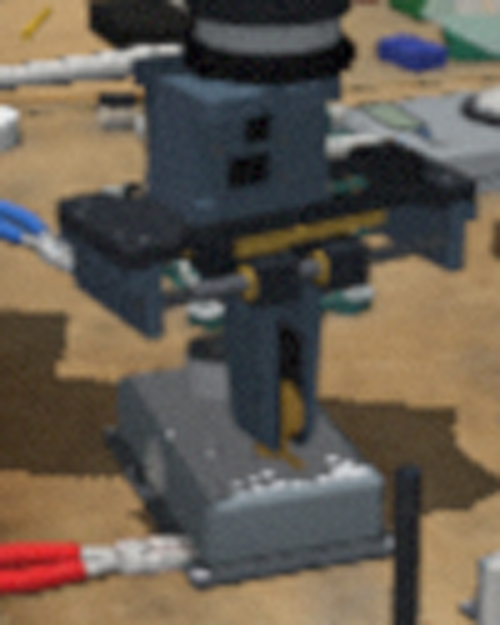

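Emit:
play_rows([
  [0, 0, 0, -0.12, 0],
  [0, 0, 0, -0.24, 0],
  [0, 0, 0, -0.36, 0],
  [0, 0, 0, -0.48, 0],
  [0, 0, 0, -0.6, 0],
  [0, 0, 0, -0.72, 0],
  [0, 0, 0, -0.84, 0],
  [0, 0, 0, -0.96, 0],
])

```text
time_s: 6.97
ee_pos: [458.2, -102.5, 53.6]
ee_rot: [3.8, 89.9, -126.3]
force: [-3.6, -2.9, 8.4]
gripper_width: 8.0
```

Emit:
play_rows([
  [0, 0, 0, -0.12, 0],
  [0, 0, 0, -0.24, 0],
  [0, 0, 0, -0.36, 0],
  [0, 0, 0, -0.48, 0],
  [0, 0, 0, -0.58, 0],
  [0, 0, 0, -0.68, 0],
  [0, 0, 0, -0.78, 0],
  [0, 0, 0, -0.86, 0],
])

```text
time_s: 7.63
ee_pos: [458.0, -102.0, 53.6]
ee_rot: [13.8, 89.9, -165.4]
force: [-3.6, -0.4, 8.7]
gripper_width: 7.9
```

```bash
python3 - <<'E'
from h import *
st(); snap('side','s4',(180,90,280,215),5)
E
```

```text
t 7.63 pos [ 458.  -102.    53.6] jawyaw -89.3 tilt [-0.002 -0.    -1.   ] F [-3.6 -0.4  8.7] T [-0.19  0.69  0.09] w 7.9 q [-1.390e+01  1.880e+01  1.159e+02 -1.000e-01  4.540e+01  7.540e+01]
```

View pics/s4.png

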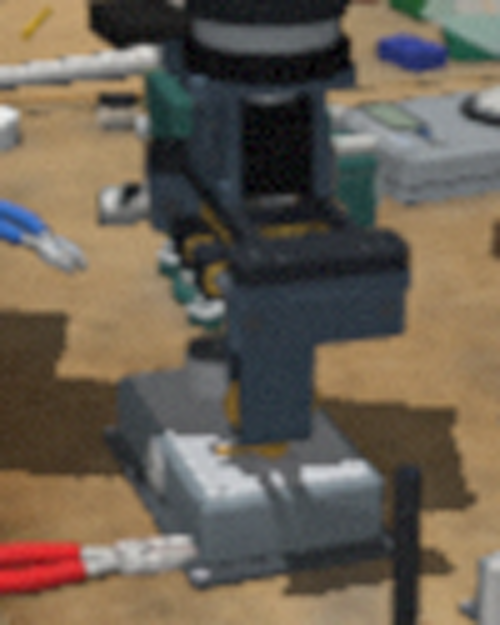

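Emit:
play_rows([
  [0, 0, 0, -0.06, 0],
  [0, 0, 0, -0.12, 0],
  [0, 0, 0, -0.18, 0],
  [0, 0, 0, -0.23, 0],
  [0, 0, 0, -0.27, 0],
  [0, 0, 0, -0.3, 0],
  [0, 0, 0, -0.3, 0],
  [0, 0, 0, -0.3, 0],
])

```text
time_s: 8.35
ee_pos: [458.0, -101.8, 53.6]
ee_rot: [16.4, 89.9, -179.8]
force: [-3.6, -0.6, 9.2]
gripper_width: 8.1
```

```bash
python3 - <<'E'
from h import *
st()
E
```

```text
t 8.35 pos [ 458.  -101.8   53.6] jawyaw -106.2 tilt [-0.002 -0.    -1.   ] F [-3.6 -0.6  9.2] T [-0.12  0.71 -0.01] w 8.1 q [-13.9  18.8 115.9  -0.   45.4  92.3]
```

Emit:
play_rows([
  [0, 0, 0, -0.03, 0],
  [0, 0, 0, -0.06, 0],
  [0, 0, 0, -0.09, 0],
  [0, 0, 0, -0.12, 0],
  [0, 0, 0, -0.12, 0],
  [0, 0, 0, -0.12, 0],
  [0, 0, 0, -0.12, 0],
  [0, 0, 0, -0.12, 0],
])

```text
time_s: 9.02
ee_pos: [458.2, -101.8, 53.5]
ee_rot: [49.4, 89.9, -153.5]
force: [-3.1, -0.9, 8.5]
gripper_width: 10.6
```

```bash
python3 - <<'E'
from h import *
st();st()
E
```

```text
t 9.02 pos [ 458.2 -101.8   53.5] jawyaw -112.9 tilt [-0.001 -0.001 -1.   ] F [-3.1 -0.9  8.5] T [-0.    0.48  0.65] w 10.6 q [-1.390e+01  1.880e+01  1.159e+02 -1.000e-01  4.540e+01  9.910e+01]
t 9.02 pos [ 458.2 -101.8   53.5] jawyaw -112.9 tilt [-0.001 -0.001 -1.   ] F [-3.1 -0.9  8.5] T [-0.    0.48  0.65] w 10.6 q [-1.390e+01  1.880e+01  1.159e+02 -1.000e-01  4.540e+01  9.910e+01]
```

Emit:
play_rows([
  [0, 0, 0, 0.03, 0],
  [0, 0, 0, 0.03, 0.5],
  [0, 0, 0, 0.03, 0.5],
  [0, 0, 0, 0.03, 0.5],
  [0, 0, 0, 0.03, 0.5],
  [0, 0, 0.02, 0.03, 0.5],
  [0, 0, 0.05, 0.03, 0.5],
  [0, 0, 0.09, 0.03, 0.5],
])

```text
time_s: 9.68
ee_pos: [456.8, -101.2, 141.7]
ee_rot: [6.4, 89.6, 165.0]
force: [1.2, -1.0, 0.4]
gripper_width: 45.2
```

Emit:
play_rows([
  [0, 0, 0.04, 0.05, 0.5],
  [0, -0.03, 0.06, 0.1, 0.5],
  [0, -0.07, 0.06, 0.2, 0.5],
  [0, -0.11, 0.06, 0.3, 0.5],
  [0, -0.15, 0.06, 0.38, 0.5],
  [0, -0.19, 0.06, 0.38, 0.5],
  [0, -0.22, 0.06, 0.38, 0.5],
  [0, -0.24, 0.06, 0.38, 0.5],
])

```text
time_s: 10.35
ee_pos: [458.4, -344.9, 202.4]
ee_rot: [71.8, 90.0, -107.9]
force: [0.2, 0.3, 0.1]
gripper_width: 45.6
```

```bash
python3 - <<'E'
from h import *
from workcell import finder
st(); g=snap('side','s5',(180,110,340,270),4);cv2.imwrite('pics/s5full.png',g['img']); t=snap('top','t5',(150,160,400,240),3.2);cv2.imwrite('pics/t5full.png',t['img'])
for f in (g,t):
  for l in('scriber_grip','scriber','marker_pen'): print(l,[(d['point'],round(d['conf'],2)) for d in finder.spot_point(f,l)])
E
```

```text
t 10.35 pos [ 458.4 -344.9  202.4] jawyaw -89.8 tilt [-0.    -0.001 -1.   ] F [0.2 0.3 0.1] T [0.02 0.03 0.03] w 45.6 q [-38.1  18.6  90.9  -0.   70.5  51.7]
scriber_grip [([279.7, 229.5], 0.5)]
scriber [([273.1, 236.1], 0.81)]
marker_pen [([259.0, 211.3], 0.75)]
scriber_grip []
scriber [([176.7, 197.0], 0.66)]
marker_pen []
```

View pics/s5.png

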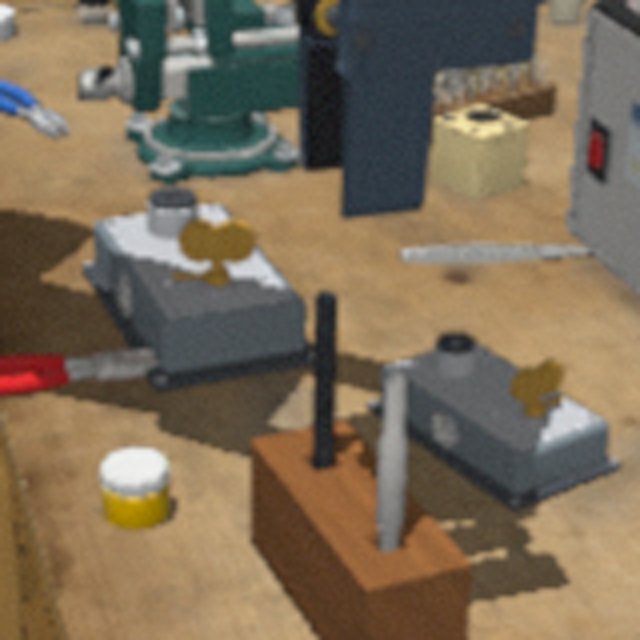

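View pics/t5.png

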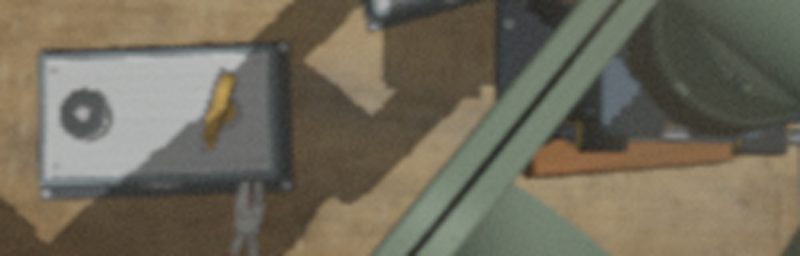

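```bash
python3 - <<'E'
import cv2,numpy as np
a=cv2.imread("pics/side0.png")[185:265,250:310]; a=cv2.resize(a,None,fx=7,fy=7,interpolation=2)
b=cv2.imread("pics/top0.png")[175:225,300:390]; b=cv2.resize(b,None,fx=8,fy=8,interpolation=2)
cv2.imwrite("pics/s0e.png",a);cv2.imwrite("pics/t0e.png",b)
E
```

```text
(no output)
```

View pics/s0e.png

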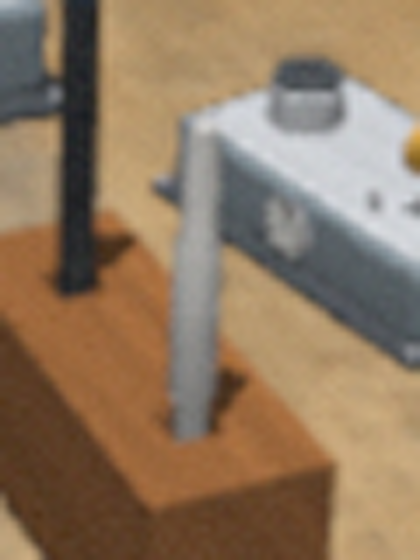

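View pics/t0e.png

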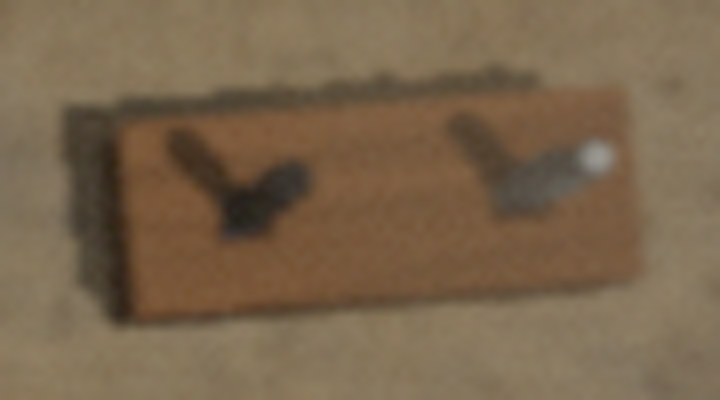

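```bash
python3 - <<'E'
from h import *
T=tri((374.0,194.2),(278.6,202.5));B=tri((364.6,198.8),(277.2,246.7));print(T,B)
k=lambda x,y:np.array((x,y))/8+(299.56,174.56)
c=[atz('top',k(*p),60) for p in[(120,122),(625,90),(640,280),(133,318)]];print(np.array(c).round(1),np.mean(c,0))
cc=np.mean(c,0);d=(c[0]-c[1])+(c[3]-c[2]);d/=np.linalg.norm(d);print(d,cc-35*d,cc+35*d)
S=cc-35*d
# base on side: ray at z=60 entry
print(atz('side',(277.2,246.7),60),atz('side',(278.6,202.5),142),atz('top',(374.0,194.2),142))
print(proj('side',S),proj('top',S))
E
```

```text
(array([ 456.99529918, -399.63925164,  141.93321649]), np.float64(0.7388750298134239)) (array([ 456.79782309, -401.10066348,   54.40580729]), np.float64(0.5020796656297789))
[[ 472.1 -297.8   60. ]
 [ 483.3 -426.4   60. ]
 [ 434.8 -430.    60. ]
 [ 421.9 -301.7   60. ]] [ 453.05399843 -364.01550427   60.        ]
[-0.09311811  0.99565507  0.        ] [ 456.31313234 -398.8634317    60.        ] [ 449.79486453 -329.16757684   60.        ]
[ 454.11763556 -408.5583797    60.        ] [ 456.56127017 -399.75128207  142.        ] [ 457.3446241  -399.73945225  142.        ]
[[276.47414638 243.39542679]] [[364.12032308 198.65134402]]
```

Emit:
play_rows([
  [0, -0.02, 0, 0, 0.5],
  [-0.001, -0.04, 0, 0, 0.5],
  [-0.002, -0.0545, -0.01, 0, 0.5],
  [-0.002, -0.0545, -0.02, 0, 0.5],
  [-0.002, -0.0545, -0.025, 0, 0.5],
  [-0.002, -0.0545, -0.03, 0, 0.5],
  [-0.002, -0.0545, -0.035, 0, 0.5],
  [-0.002, -0.0545, -0.04, 0, 0.5],
])

```text
time_s: 11.42
ee_pos: [456.9, -395.5, 162.5]
ee_rot: [-63.2, 90.0, 117.3]
force: [-0.0, -0.2, 0.1]
gripper_width: 45.3
```

```bash
python3 - <<'E'
from h import *
st(); g=snap('side','s6',(220,130,320,270),4);snap('top','t6',(290,150,400,240),6)
E
```

```text
t 11.42 pos [ 456.9 -395.5  162.5] jawyaw -89.6 tilt [-0.  0. -1.] F [-0.  -0.2  0.1] T [0.04 0.02 0.04] w 45.3 q [-42.   23.   90.2   0.   66.9  47.6]
```

View pics/s6.png

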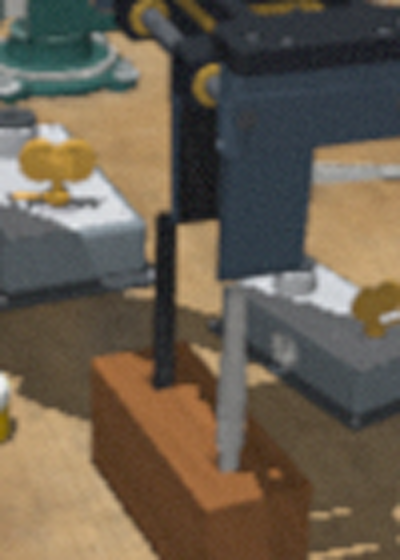

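View pics/t6.png

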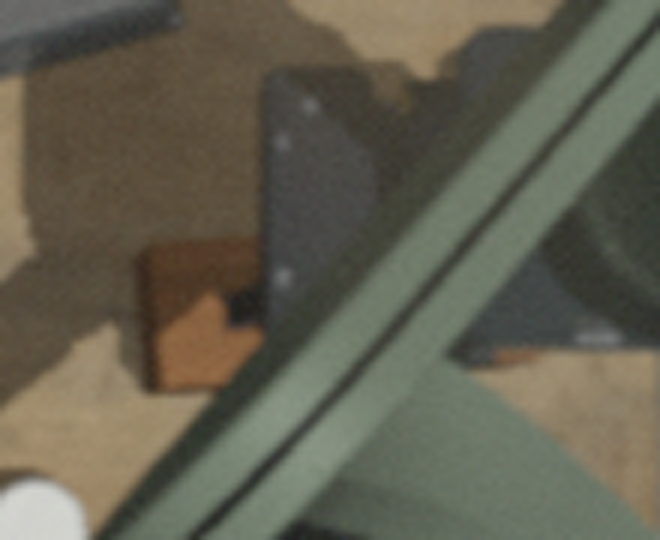

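Emit:
play_rows([
  [0, -0.0038, -0.015, 0, 0.5],
  [0, -0.0038, -0.035, 0, 0.5],
  [0, -0.0038, -0.055, 0, 0.5],
  [0, -0.0038, -0.073, 0, 0.5],
  [0, -0.0038, -0.081, 0, 0.5],
  [0, -0.0038, -0.081, 0, 0.5],
  [0, -0.0038, -0.081, 0, 0],
  [0, -0.0038, -0.081, 0, 0],
], squeeze=40)

```text
time_s: 12.18
ee_pos: [457.6, -400.7, 83.3]
ee_rot: [136.1, 89.8, -43.5]
force: [-0.1, -0.2, 1.3]
gripper_width: 34.8
```

Emit:
play_rows([
  [0, 0, 0, 0, 0],
  [0, 0, 0, 0, 0],
  [0, 0, 0, 0, 0],
  [0, 0, 0, 0, 0],
  [0, 0, 0, 0, 0],
  [0, 0, 0, 0, 0],
  [0, 0, 0, 0, 0],
  [0, 0, 0, 0, 0],
])

```text
time_s: 12.85
ee_pos: [457.1, -400.4, 82.3]
ee_rot: [129.8, 89.9, -49.9]
force: [-0.7, -0.1, 2.7]
gripper_width: 10.8
```

```bash
python3 - <<'E'
from h import *
st(); g=snap('side','s7',(220,130,320,270),4)
E
```

```text
t 12.85 pos [ 457.1 -400.4   82.3] jawyaw -89.6 tilt [ 0.001 -0.001 -1.   ] F [-0.7 -0.1  2.7] T [-0.12 -0.01  0.03] w 10.8 q [-42.3  27.3  95.7  -0.   56.9  47.3]
```

View pics/s7.png

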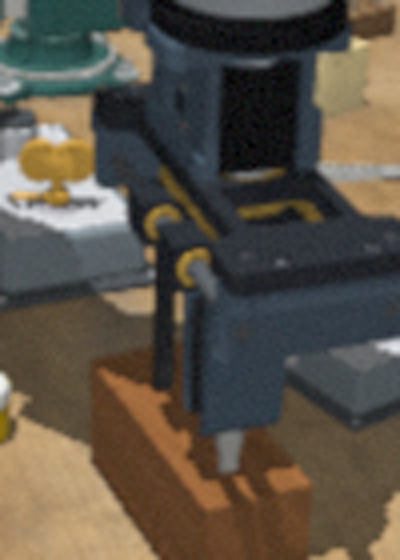

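Emit:
play_rows([
  [0, 0, 0.005, 0, 0],
  [0, 0, 0.015, 0, 0],
  [0, 0, 0.03, 0, 0],
  [0, 0, 0.045, 0, 0],
  [0, 0, 0.065, 0, 0],
  [0, 0, 0.085, 0, 0],
  [0, 0, 0.1, 0, 0],
  [0, 0, 0.105, 0, 0],
])

```text
time_s: 13.57
ee_pos: [457.7, -400.8, 190.3]
ee_rot: [138.5, 89.7, -41.2]
force: [1.0, 0.1, -0.4]
gripper_width: 10.8
```

```bash
python3 - <<'E'
from h import *
st(); g=snap('side','s8',(200,90,330,240),4)
E
```

```text
t 13.57 pos [ 457.7 -400.8  190.3] jawyaw -89.6 tilt [ 0.004 -0.003 -1.   ] F [ 1.   0.1 -0.4] T [ 0.08  0.04 -0.  ] w 10.8 q [-42.3  22.   87.5   0.   70.2  47.3]
```

View pics/s8.png

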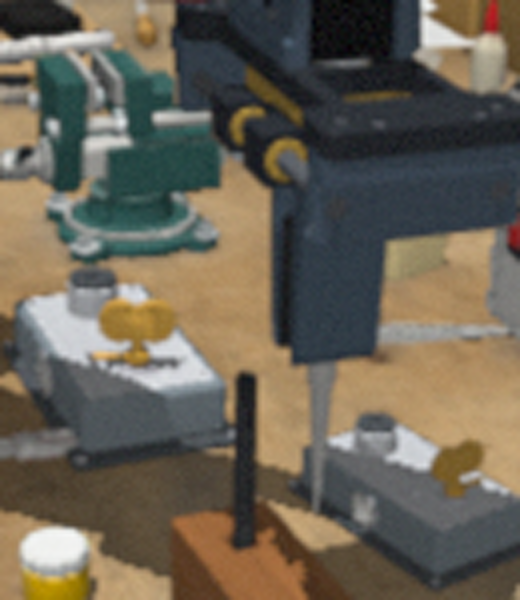

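Emit:
play_rows([
  [0, 0.01, 0.01, 0, 0],
  [0, 0.03, 0.015, 0, 0],
  [0, 0.055, 0.015, 0, 0],
  [0, 0.085, 0.015, 0, 0],
  [0, 0.115, 0.015, 0, 0],
  [0, 0.145, 0.015, 0, 0],
  [0, 0.17, 0.015, 0, 0],
  [0, 0.19, 0.015, 0, 0],
])

```text
time_s: 14.28
ee_pos: [455.5, -207.1, 201.2]
ee_rot: [-38.3, 89.8, 142.1]
force: [0.4, -0.4, -1.0]
gripper_width: 11.0
```

Emit:
play_rows([
  [0, 0.02, 0, 0, 0],
  [0, 0.05, 0, 0, 0],
  [0, 0.08, 0, 0, 0],
  [0, 0.115, 0, 0, 0],
  [0, 0.15, 0, 0, 0],
  [0, 0.175, 0, 0, 0],
  [-0.001, 0.19, 0, 0, 0],
  [-0.002, 0.198, 0, 0, 0],
])

```text
time_s: 14.95
ee_pos: [453.4, -9.7, 201.4]
ee_rot: [-18.4, 89.9, 162.2]
force: [-0.3, 0.2, -1.9]
gripper_width: 10.8
```

Emit:
play_rows([
  [0, 0, -0.005, 0, 0],
  [0, 0, -0.01, 0, 0],
  [0, 0, -0.015, 0, 0],
  [0, 0, -0.02, 0, 0],
  [0, 0, -0.025, 0, 0],
  [0, 0, -0.025, 0, 0],
  [0, 0, -0.025, 0, 0],
  [0, 0, -0.025, 0, 0],
])

```text
time_s: 15.62
ee_pos: [455.0, -12.4, 177.0]
ee_rot: [157.8, 90.0, -21.9]
force: [-0.3, 0.9, -0.5]
gripper_width: 10.6
```

```bash
python3 - <<'E'
from h import *
from workcell import finder
st(); g=snap('side','s9',(190,110,270,190),7);t=snap('top','t9',(140,150,260,240),6)
for f in (g,t):
  for l in('scriber_tip','aperture'): print(l,[(d['point'],round(d['conf'],2)) for d in finder.spot_point(f,l)])
E
```

```text
t 15.62 pos [455.  -12.4 177. ] jawyaw -89.6 tilt [ 0. -0. -1.] F [-0.3  0.9 -0.5] T [-0.    0.03 -0.  ] w 10.6 q [ -3.    9.2 107.8  -0.   63.   86.6]
scriber_tip [([225.0, 144.6], 0.47)]
aperture [([223.3, 158.3], 0.98), ([295.7, 194.6], 0.68), ([217.1, 239.6], 0.43)]
scriber_tip []
aperture [([274.6, 147.5], 0.7), ([174.5, 195.5], 0.56)]
```

View pics/s9.png

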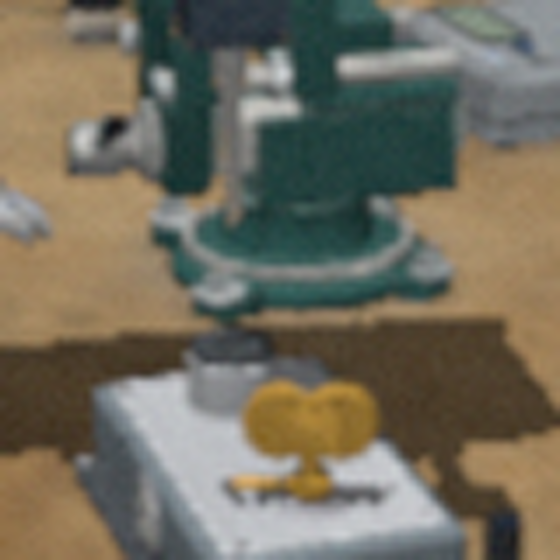

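View pics/t9.png

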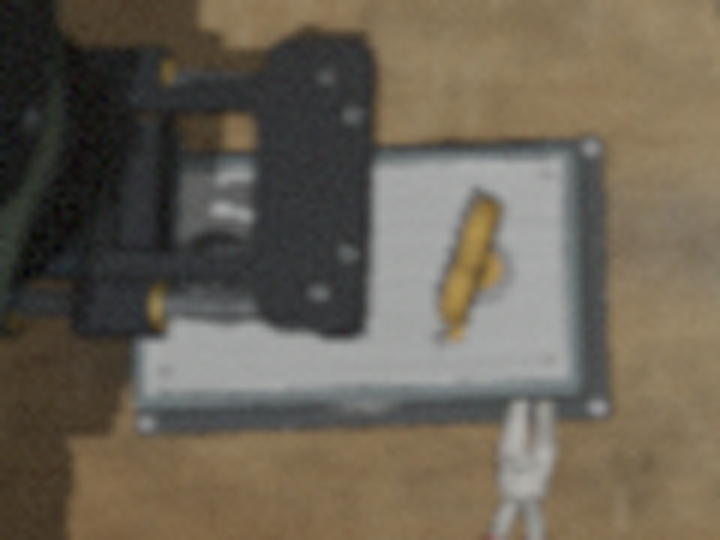

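```bash
python3 - <<'E'
from h import *
A=[453.9,-12.2,64]
print(proj('side',[A,[453.9,-12.2,98],[455,-12.4,98],[455,-12.4,158]]))
print((cv2.Rodrigues(CAL['side']['r'])[0]).round(2))
g=cv2.imread('pics/s9.png')
o,d=ray('side',(222.85,141.3));print(o+d*(-12.4-o[1])/d[1])
# earlier tip in s8
o,d=ray('side',(278.7,218.2));print(o+d*(-400.6-o[1])/d[1], 'tcp 457.3,-400.6,187.5..190')
E
python3 - <<'E'
import cv2
from workcell import grab_frame
g=grab_frame('side')['img']
cv2.imwrite('pics/s9b.png',cv2.resize(g[110:170,205:245],None,fx=12,fy=10,interpolation=cv2.INTER_CUBIC))
E
```

```text
[[223.3190534  157.93406829]
 [223.03180795 145.34349153]
 [223.48067366 145.32851743]
 [222.96461486 122.18312665]]
[[ 0.96 -0.29  0.01]
 [-0.12 -0.43 -0.89]
 [ 0.26  0.85 -0.45]]
[453.62661077 -12.4        108.81124842]
[ 457.65982932 -400.6         112.03013287] tcp 457.3,-400.6,187.5..190
```

View pics/s9b.png

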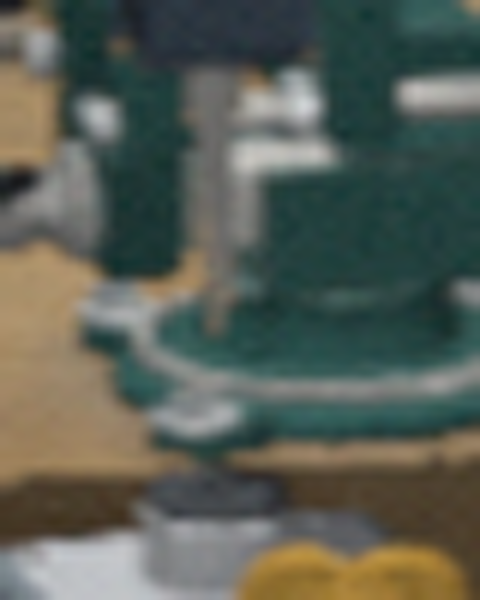

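Emit:
play_rows([
  [-0.001, 0, -0.005, 0, 0],
  [-0.001, 0, -0.01, 0, 0],
  [-0.001, 0, -0.016, 0, 0],
  [-0.001, 0, -0.022, 0, 0],
  [-0.001, 0, -0.026, 0, 0],
  [-0.001, 0, -0.03, 0, 0],
  [-0.001, 0, -0.03, 0, 0],
  [-0.001, 0, -0.03, 0, 0],
])

```text
time_s: 16.63
ee_pos: [453.7, -12.1, 146.7]
ee_rot: [6.2, 90.0, -173.4]
force: [-0.1, -0.2, -1.4]
gripper_width: 10.4
```

```bash
python3 - <<'E'
from h import *
st(); g=snap('side','s10',(205,110,245,170),10)
E
```

```text
t 16.63 pos [453.7 -12.1 146.7] jawyaw -89.6 tilt [-0.001 -0.    -1.   ] F [-0.1 -0.2 -1.4] T [-0.02  0.03  0.02] w 10.4 q [ -3.   10.9 110.6  -0.   58.6  86.6]
```

View pics/s10.png

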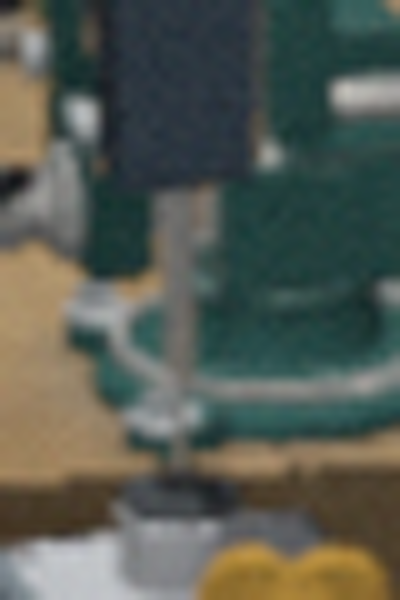

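Emit:
play_rows([
  [0, 0, 0, 0, 0],
  [0, 0, 0, 0, 0],
  [0, 0, -0.002, 0, 0],
  [0, 0, -0.004, 0, 0],
  [0, 0, -0.006, 0, 0],
  [0, 0, -0.009, 0, 0],
  [0, 0, -0.012, 0, 0],
  [0, 0, -0.012, 0, 0],
], squeeze=55)

```text
time_s: 17.35
ee_pos: [453.3, -12.1, 134.2]
ee_rot: [0.4, 89.9, -179.2]
force: [0.9, 0.1, -0.3]
gripper_width: 9.9
```

```bash
python3 - <<'E'
from h import *
st(); g=snap('side','s11',(205,110,245,170),10)
E
```

```text
t 17.35 pos [453.3 -12.1 134.2] jawyaw -89.6 tilt [-0.001 -0.    -1.   ] F [ 0.9  0.1 -0.3] T [ 0.06 -0.    0.02] w 9.9 q [ -3.   11.6 111.7  -0.   56.8  86.6]
```

View pics/s11.png

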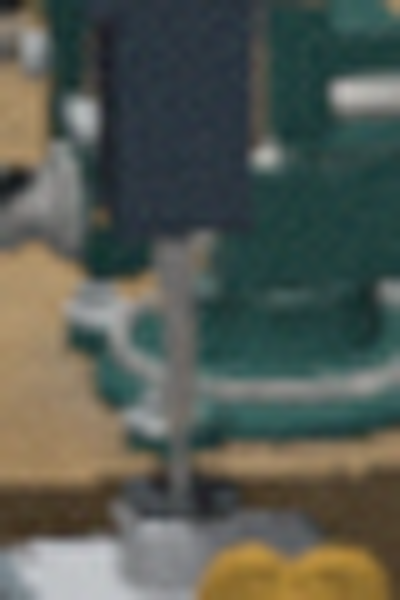

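Emit:
play_rows([
  [0, 0, -0.001, 0, 0],
  [0, 0, -0.002, 0, 0],
  [0, 0, -0.003, 0, 0],
  [0, 0, -0.004, 0, 0],
  [0, 0, -0.005, 0, 0],
  [0, 0, -0.005, 0, 0],
  [0, 0, -0.005, 0, 0],
  [0, 0, -0.005, 0, 0],
])

```text
time_s: 18.07
ee_pos: [453.9, -12.1, 130.0]
ee_rot: [121.2, 90.0, -58.4]
force: [0.5, 0.9, -0.9]
gripper_width: 10.5
```

Emit:
play_rows([
  [0, 0, -0.001, 0, 0],
  [0, 0, -0.002, 0, 0],
  [0, 0, -0.003, 0, 0],
  [0, 0, -0.003, 0, 0],
  [0, 0, -0.003, 0, 0],
  [0, 0, -0.003, 0, 0],
  [0, 0, -0.003, 0, 0],
  [0, 0, -0.003, 0, 0],
])

```text
time_s: 18.73
ee_pos: [454.0, -12.1, 127.1]
ee_rot: [162.5, 90.0, -17.1]
force: [0.6, 0.2, 1.2]
gripper_width: 10.5
```

```bash
python3 - <<'E'
from h import *
st()
E
```

```text
t 18.73 pos [454.  -12.1 127.1] jawyaw -89.6 tilt [ 0. -0. -1.] F [0.6 0.2 1.2] T [ 0.04 -0.    0.01] w 10.5 q [ -3.   12.1 112.3  -0.   55.6  86.6]
```

Emit:
play_rows([
  [0, 0, -0.0005, 0, 0],
  [0, 0, -0.001, 0, 0],
  [0, 0, -0.0015, 0, 0],
  [0, 0, -0.002, 0, 0],
  [0, 0, -0.002, 0, 0],
  [0, 0, -0.002, 0, 0],
  [0, 0, -0.002, 0, 0],
  [0, 0, -0.002, 0, 0],
])

```text
time_s: 19.4
ee_pos: [453.9, -12.1, 125.0]
ee_rot: [155.1, 90.0, -24.5]
force: [0.2, -0.8, 2.3]
gripper_width: 10.6
```

Emit:
play_rows([
  [0, 0, -0.0005, 0, 0],
  [0, 0, -0.001, 0, 0],
  [0, 0, -0.0015, 0, 0],
  [0, 0, -0.002, 0, 0],
  [0, 0, -0.002, 0, 0],
  [0, 0, -0.002, 0, 0],
  [0, 0, -0.002, 0, 0],
  [0, 0, -0.002, 0, 0],
])

```text
time_s: 20.07
ee_pos: [453.9, -12.1, 123.0]
ee_rot: [158.0, 90.0, -21.6]
force: [0.2, -0.7, 4.1]
gripper_width: 10.4
```

```bash
python3 - <<'E'
from h import *
st(); g=snap('side','s12',(205,110,245,170),10)
E
```

```text
t 20.07 pos [453.9 -12.1 123. ] jawyaw -89.6 tilt [ 0. -0. -1.] F [ 0.2 -0.7  4.1] T [ 0.04 -0.08 -0.04] w 10.4 q [ -3.   12.4 112.6  -0.   55.   86.6]
```

View pics/s12.png

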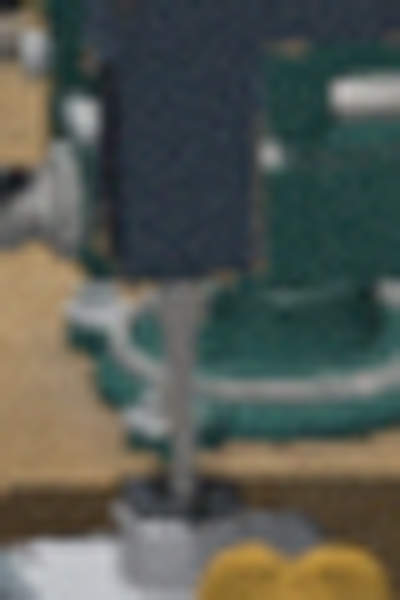

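Emit:
play_rows([
  [0, 0, -0.0005, 0, 0],
  [0, 0, -0.001, 0, 0],
  [0, 0, -0.0015, 0, 0],
  [0, 0, -0.002, 0, 0],
  [0, 0, -0.002, 0, 0],
  [0, 0, -0.002, 0, 0],
  [0, 0, -0.002, 0, 0],
  [0, 0, -0.002, 0, 0],
])

```text
time_s: 20.78
ee_pos: [454.4, -12.1, 122.0]
ee_rot: [172.8, 89.9, -6.8]
force: [-0.5, 0.1, 10.4]
gripper_width: 10.3
```

```bash
python3 - <<'E'
from h import *
st()
E
```

```text
t 20.78 pos [454.4 -12.1 122. ] jawyaw -89.6 tilt [ 0.002 -0.    -1.   ] F [-0.5  0.1 10.4] T [0.05 0.25 0.08] w 10.3 q [ -3.   12.4 112.7  -0.   54.8  86.6]
```

Emit:
play_rows([
  [0, 0, -0.0005, 0, 0],
  [0, 0, -0.0005, 0, 0],
  [0, 0, -0.0005, 0, 0],
  [0, 0, -0.0005, 0, 0],
  [0, 0, -0.0005, 0, 0],
  [0, 0, -0.0005, 0, 0],
  [0, 0, -0.0005, 0, 0],
  [0, 0, -0.0005, 0, 0],
])

```text
time_s: 21.45
ee_pos: [454.5, -12.2, 121.7]
ee_rot: [174.1, 89.9, -5.6]
force: [-0.6, -0.0, 12.0]
gripper_width: 10.4
```

Emit:
play_rows([
  [0, 0, 0, 0, 0],
  [0, 0, 0, 0, 0],
  [0, 0, 0, 0, 0],
  [0, 0, 0, 0, 0],
  [0, 0, 0, 0, 0],
  [0, 0, 0, 0, 0],
  [0, 0, 0, 0, 0],
  [0, 0, 0, 0, 0],
])

```text
time_s: 22.12
ee_pos: [454.5, -12.1, 121.7]
ee_rot: [173.5, 89.9, -6.2]
force: [-0.9, 0.2, 12.1]
gripper_width: 10.3
```

```bash
python3 - <<'E'
from h import *
st(); g=snap('side','s13',(160,100,300,240),4)
E
```

```text
t 22.12 pos [454.5 -12.1 121.7] jawyaw -89.6 tilt [ 0.002 -0.    -1.   ] F [-0.9  0.2 12.1] T [ 0.01  0.32 -0.02] w 10.3 q [ -3.   12.4 112.7  -0.   54.7  86.6]
```

View pics/s13.png

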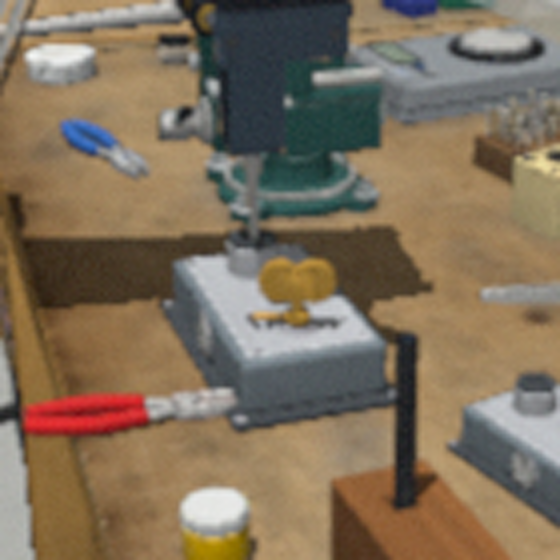

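The force holds steady at 12 N with no creep. The picture shows the scriber in the guard at (252,235), the key at its pin, and the pen and jar where they were. Handing in.

```bash
python3 -c "
from workcell import job_done
print(job_done())"
```

```text
the job is handed in; nothing more can be done
None
```

The job is handed in, with the key wound to its stop and the scriber holding the reset button down; no verdict was reported.

- **Key:** I wound it clockwise in one bite of about 3.1 rad. At the end the wrist torque rose to 0.65 N m, and the key's finger lies at the steel pin in the pictures, so it is at its stop.
- **Scriber:** I lifted it from the block and lowered it through the guard's hole. The button gave like a spring over about 5 mm, then went rigid. It was held at about 12 N when I handed in.
- **Last checks:** The upward force held at about 12 N over the last second before hand-in, with no creep in position. The pen and jar look unmoved in the side picture. The clock stood at about 22 s.
- **Checks that disagreed:**
  - The gripper read 9.9 to 11.0 mm on the 12 mm scriber. I saw no sign of slipping.
  - The side camera put the guard about 1 pixel off the two-camera fit, so I aimed by the tip's position relative to the guard.

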